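Hook a cutter out of its lane and post it into the wash box

ROBOT

A 6-joint arm with a two-finger parallel gripper is mounted at the origin on the work surface. World frame = base frame: x ahead of the robot, y to its left, z up, the work surface at z = 0. Lengths are in m, angles in rad, forces in N, time in s.
With the tool pointing down it reaches from about 0.375 to 0.9 m from the base axis. Payload 3.1 kg.
Tool frame: the origin (TCP) lies at the very end of the fingers, on their centre line; the grasp point (between the pads) lies pinch_z behind it (pinch_z is the distance from the TCP to the grasp point, in m); z points along the fingers, y is the line along which they close (so a half turn about z gives the same grasp; the last joint's range is limited). The gripper opens to 87 mm and grips with 3 to 60 N. Pads are 19 mm wide; open, the fingers measure 117 mm over their backs; the gripper's body (75 mm by 190 mm) begins 51 mm behind the grasp point.
Start: joints at [-1.387, 0.527, 1.433, -0, 1.181, -0.178], TCP at [0.222, -0.584, 0.192] pointing down, gripper open.
Joint ranges: [-3.08, 3.08], [-0.75, 2.2], [0.22, 2.44], [-1.43, 4.57], [0, 2.65], [-2.85, 2.85]. Speed limits (rad/s): [2.79, 2.79, 3.14, 3.14, 3.14, 3.14].

INTERFACE

Orientations are given as [roll, pitch, yaw] about the fixed x, y, z axes, in that order (R = Rz(yaw) Ry(pitch) Rx(roll)).
In Python, from station import * gives the robot as it stands. The module is installed in compiled form; this text tells all that it offers.
- The arm moves only by the tool jog_arm, never from a script. Its arguments are lists of equal length, an entry for each row: "dp": the shift along the world's x, y, z scaled (see below), a list of three; "roll": the turn about the world's z scaled (see below). A call has 1 to 5 rows; each row shifts and turns the commanded pose from where the row before left it; what a row does not reach is not made up. The controller multiplies each number of a shift by 4 cm and each number of a turn by 6 degrees. A row lasts 1/10 s, in which the tool goes at most 50 mm and 8.59 degrees, less where a joint would pass 70% of its speed; a pose out of reach is approached as far as the arm can. A call with a number of a shift or a turn outside -1 to 1 is refused whole. A call with a gripper value outside its range is refused whole. "grip" is the opening, from -1 (shut) to 1 (fully open), so that 0 is half open, set as the call begins (left out, the last holds). The fingers move at their own pace and stop on an object; "force" is the grip in N (left out, the last holds). Time passes only in rows, so rows that do not move let the fingers close. It gives the time, the measured TCP pose, the force, the opening and the grip force at its end, in the units of the state.
- read_state(): the state, without advancing time (a new reading comes with each control period).
- snapshot(name): name is "scene" or "top" or "wrist"; returns the picture (420x560x3 uint8, red, green, blue); there is no depth.
- camera_info(name): a dict with "fov_y" (degrees; the focal length in pixels is half the picture's height over the tangent of half this angle, whatever the lens; pixels are square), "cx", "cy" (the principal point, pixels), "R" (3x3) and "t" (3): a world point X has camera coordinates R X + t. Camera axes: x right, y down, z forward; pixel columns grow to the right and rows downward; lengths in m; the calibration is good to about 2 mm. A picture is of the moment at which its call begins: read the wrist's pose just before it. camera_info takes no time and is no camera call; for the wrist camera it gives the pose at the moment of the call.
- close_job(): hands the job in; it is judged then, once.
The state is a dict: "time": time; "joints": joint angles; "joint_vel": joint speeds; "tau": joint torques, N m; "ee_pos": TCP position; "tool_rot": TCP orientation; "contact_force": force on the tool from outside, world axes, zero at the start; "torque": the same for the moment, N m; "grip_width": opening from 0.0 (shut) to 1.0 (fully open); "grip_force": force on a finger pad.
Only numpy, scipy, OpenCV 4.12 (cv2) and the standard library are available. Lean on these libraries where they do the work, as an engineer would, in place of code of your own. Each camera call takes 0.05 s, during which the arm holds its last target. There are 200 camera calls.

TASK

With the hooked pick, drag the red flower-shaped cutter out of its lane in the clear-topped rack, not touching it with the gripper while it is in there and leaving the green and yellow cutters in place. Then push the red cutter through the white swing flap of the blue wash box until it is wholly inside and the flap has swung shut behind it. Finally lay the pick down on the table, clear of the rack and the box; do not disturb the other things on the table.

Things in the scene. Friction and masses are not known exactly. Their poses are not given: they have to be found in the camera images.
- rack: Wooden cutter rack fixed to the table, 110 (x) x 162 (y) x 50 mm high. Origin: centre of underside; +x from open front to closed back. Three lanes along x, centred at y = -52, 0, +52 mm, each 46 mm wide and 46 mm high, open at x = -55 mm, closed at x = +49 mm; walls 6 mm, clear 4 mm roof, no floor (cutters lie on the table). Place and yaw vary; left or right of the wash box.
- red_cutter: Red plastic flower-shaped clay cutter, about 20 g: an open band, hollow right through, 40 mm across, 15 mm high, wall 2 mm, clear inside radius 13 mm or more. Origin: centre of its underside, z up. Starts flat on the table in any one of the rack's lanes, its centre 50 to 77 mm behind the lane's mouth, near the lane's centre line.
- green_cutter: Green round cutter, same kind, 38 mm across, 15 mm high, in another lane. Origin: centre of its underside. Leave it there.
- yellow_cutter: Yellow square cutter, same kind, 29 mm sides, 15 mm high, in the third lane. Origin: centre of its underside. Leave it there.
- pick: Hooked pick, 80 g, lying on the table, hook down. x runs from handle to hook, z up. Flat-sided handle x = -65 to 25 mm, 20 mm wide, z = 0 (on the table) to 26 mm. A 5 mm steel shaft at z = 20 mm ends at x = 150 mm in a hook turned straight down to z = 2 mm (bend: 6 mm). Origin: on the handle's underside, 25 mm behind its front end, near the centre of mass.
- pick_grip (a point): Middle of the pick's handle section above the pick's origin (13 mm above its underside), the place to grip it.
- pick_tip (a point): Lower end of the pick's hook, 150 mm ahead of the pick's origin along its x and 2 mm above its underside's level.
- wash_box: Blue wash box fixed to the table, 150 (x) x 130 (y) x 90 mm high, 5 mm walls, fixed clear lid, no floor. Origin: centre of underside; +x from front to back. Front outer face x = -75 mm with a doorway 74 mm wide centred on y = 0, from the table (no sill) up to 62 mm; the flap hangs just behind it at x = -69 to -65 mm. Inner faces: back x = 70 mm, sides y = +-60 mm.
- flap (a joint): White flap of the wash box, 68 mm wide, hinged along its top edge 62 mm above the table, lower edge 3 mm above the table. 0 = shut (hanging upright), grows as its lower edge swings into the box (+x of the box), up to 1.45 rad. A light spring shuts it; a push of under 1 N at its lower edge opens it. It cannot swing outwards.
- clay_star: Dried blue clay star about 52 mm across, 8 mm thick, lying flat. Origin: centre of its underside. Leave alone.
- knife: Small knife with a green handle, about 190 mm long, 12 mm high, lying flat. Origin: where handle and blade meet. Leave alone.
- cutter_tin: Dark round tin, 72 mm across, 34 mm high. Origin: centre of its underside. Leave alone.
- mug: Blue mug, 76 mm across, 85 mm high. Origin: centre of its underside. Leave alone.
- juice_carton: Green and white juice carton 60 x 60 mm, about 175 mm high, standing. Origin: centre of its underside. Leave alone.
Things that resemble listed ones, but are neither listed nor needed, are in the scene too. Of the things shaped like the pick, the wooden one is meant.

How it is judged:
By the outcome, as a careful person would: the job done as asked, in the order asked, and still so for the second after the job is handed in, with the robot touching nothing.
It also fails if it takes over 64 s, if anything falls off the work surface, if the arm or the gripper's body presses on something with over 40 N, if the wrist force passes 120 N, or if a joint passes its speed limit or range.

## Working session

There is one attempt and no reset: what is moved stays moved. The work goes in short steps, Python scripts to look and compute and a tool call to move; the robot and the scene stay as the last step left them, time stands still between calls to the robot, and variables do not carry over. Pictures are saved under pics/ and viewed, at most 10 in all, crops included, and the job is handed in when it is done.

Besides the shell and the picture viewer there is one more tool, called after "Emit:" as a command line: name --pt "numbers of a row" for each row, then --argument value for the rest. jog_arm: Moves the arm, as the interface text tells. Its arguments: {"type":"object","properties":{"dp":{"type":"array"},"roll":{"type":"array"},"grip":{"type":"number"},"force":{"type":"number"}},"required":["dp","roll"]}

```bash
mkdir -p pics; cat > h.py <<'E'
from station import *
import numpy as np, cv2
def shot(n,f):
    im=snapshot(n); cv2.imwrite(f'pics/{f}.png',im[:,:,::-1]); return im
def cam(n):
    c=camera_info(n); f=210/np.tan(np.radians(c['fov_y'])/2); return f,c['cx'],c['cy'],np.array(c['R']),np.array(c['t'])
def px2w(n,u,v,z,c=None):
    f,cx,cy,R,t=c or cam(n); d=R.T@np.array([(u-cx)/f,(v-cy)/f,1]); o=-R.T@t
    return o+d*(z-o[2])/d[2]
def w2px(n,X,c=None):
    f,cx,cy,R,t=c or cam(n); p=R@np.array(X)+t; return cx+f*p[0]/p[2],cy+f*p[1]/p[2]
E
python3 - <<'E'
from h import *
a=shot('top','top0');b=shot('scene','scene0')
for n in('top','scene'):
    f,cx,cy,R,t=cam(n);print(n,f,cx,cy,-R.T@t,R[2])
s=read_state();print(s)
E
```

```text
top 535.668660084084 283.92554977935606 213.6760515211224 [ 0.26844621 -0.00861387  1.39927498] [ 1.68934441e-01  8.83410920e-04 -9.85626894e-01]
scene 434.3294098266318 283.97808481415234 213.14713936896447 [ 1.18705531 -0.744038    0.76919022] [-0.56048504  0.59942679 -0.57144032]
{'time': 0.1, 'joints': array([-1.38649977e+00,  5.28379277e-01,  1.43377252e+00, -1.26456101e-05,
        1.18138860e+00, -1.78468833e-01]), 'joint_vel': array([-0.00088551, -0.00208357, -0.00400688,  0.00055306, -0.00060827,
       -0.00044643]), 'tau': array([-6.19551811e-04, -4.40985632e+01, -1.77151304e+01,  6.33576256e-02,
        5.34293067e-02, -4.21816480e-05]), 'ee_pos': array([ 0.22169697, -0.58359404,  0.19086633]), 'tool_rot': array([-3.13967376e+00, -3.34266543e-04,  3.62769878e-01]), 'contact_force': array([-0.33323052,  0.93022344, -0.49372389]), 'torque': array([ 0.00474672, -0.05742964, -0.03822787]), 'grip_force': 0.0, 'grip_width': 0.9999221620110159}
```

View pics/top0.png

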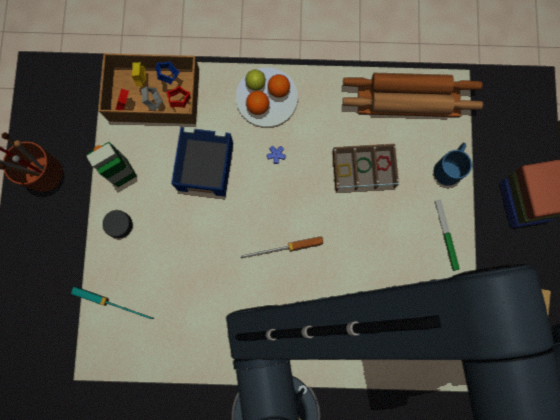

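View pics/scene0.png

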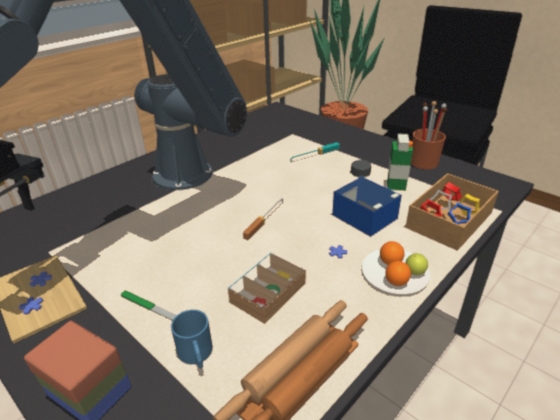

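The top view shows the rack at (365,168) with yellow, green and red cutters; its lane mouths face down the image, and red is in the right lane at (384,163). The wash box is at (203,162), the star at (276,154) and the knife at (448,235).
- Pick candidates: the wooden pick at (285,247) and the teal one at (110,303). I choose the wooden one.
- Red cutter candidates: rack (384,163) and tray (122,99) and (178,97). I choose the one in the rack.

I'll check both choices in a close crop.

```bash
python3 - <<'E'
import cv2
a=cv2.imread('pics/top0.png')
c=a[120:270,165:415]; cv2.imwrite('pics/crop0.png',cv2.resize(c,None,fx=3.2,fy=3.2,interpolation=cv2.INTER_CUBIC))
E
```

```text
(no output)
```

View pics/crop0.png

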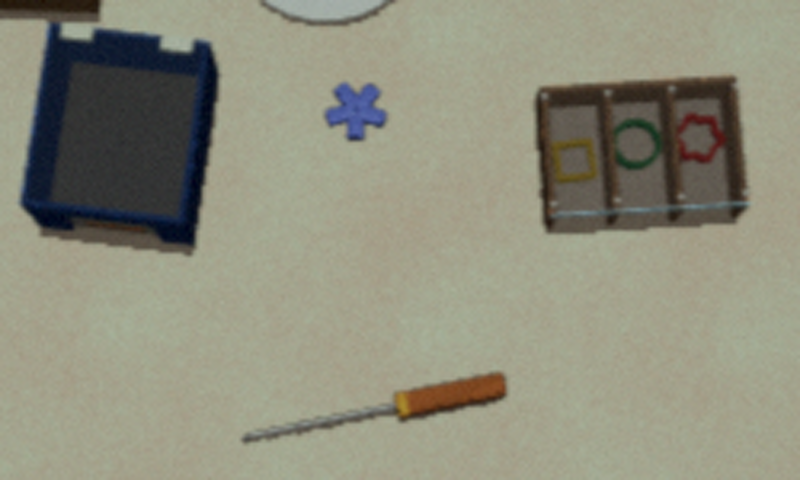

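The crop shows the wooden pick with its handle at (397–505, ~395) and hook tip at (246,438). The red flower cutter is at (700,139) in the right lane. The box doorway faces down, with its front bottom edge from (42,232) to (193,252).

```bash
python3 - <<'E'
from h import *
C=cam('top')
def P(u,v,z): return px2w('top',165+u/3.2,120+v/3.2,z,C)
pts=dict(hrear=(505,385,.026),hfront=(397,405,.02),tip=(246,438,.01),rfl=(550,231,0),rfr=(746,219,0),rbl=(540,90,.05),rbr=(735,78,.05),red=(700,139,.012),green=(637,145,.012),yel=(574,160,.012),bfl=(42,233,0),bfr=(193,252,0),bbl=(50,24,.09),bbr=(211,42,.09),bfl_t=(24,202,.09),bfr_t=(186,218,.09),star=(356,111,.004))
W={k:P(*v) for k,v in pts.items()}
for k,v in W.items(): print(k,v.round(4))
d=W['hrear']-W['tip'];print('pick yaw',np.arctan2(-d[1],-d[0]),np.linalg.norm(d[:2]))
print('rack yaw (x) from front edge', np.arctan2(*(W['rfl']-W['rfr'])[:2][::-1])-np.pi/2, 'back',np.arctan2(*(W['rbl']-W['rbr'])[:2][::-1])-np.pi/2)
print('box', [np.arctan2(*(W[a]-W[b])[:2][::-1])-np.pi/2 for a,b in(('bfl','bfr'),('bbl','bbr'),('bfl_t','bfr_t'))])
E
```

```text
hrear [ 0.4371 -0.1097  0.026 ]
hfront [ 0.419  -0.0231  0.02  ]
tip [0.3897 0.0984 0.01  ]
rfl [ 0.5706 -0.147   0.    ]
rfr [ 0.5857 -0.3107  0.    ]
rbl [ 0.6771 -0.1325  0.05  ]
rbr [ 0.6921 -0.2917  0.05  ]
red [ 0.6502 -0.2701  0.012 ]
green [ 0.6435 -0.2175  0.012 ]
yel [ 0.629  -0.1651  0.012 ]
bfl [0.5564 0.2762 0.    ]
bfr [0.544  0.1497 0.    ]
bbl [0.7078 0.2621 0.09  ]
bbr [0.6967 0.1333 0.09  ]
bfl_t [0.5622 0.2735 0.09  ]
bfr_t [0.5531 0.1463 0.09  ]
star [0.6681 0.0179 0.004 ]
pick yaw 1.794735494522736 0.21342118631941473
rack yaw (x) from front edge 0.09192670086224464 back 0.09349844984415245
box [np.float64(-0.09784322918973931), np.float64(-0.08572264181764355), np.float64(-0.07096299936006978)]
```

Emit:
jog_arm --pt "0.34 0.89 0" --pt "0.34 0.89 0" --pt "0.34 0.89 0" --pt "0.34 0.89 0" --pt "0.34 0.89 0" --roll '[0.91,0.91,0.91,0.91,0.91]' --grip 1

```text
time: 0.6
ee_pos: [0.29, -0.4045, 0.1914]
tool_rot: [-3.141, -0.001, 0.843]
contact_force: [0.7, -0.2, -0.4]
grip_width: 0.997
grip_force: 0.0
```

Emit:
jog_arm --pt "0.34 0.89 0" --pt "0.34 0.89 0" --pt "0.34 0.89 0" --pt "0.34 0.89 0" --pt "0.34 0.89 0" --roll '[0.91,0.91,0.91,0.91,0.91]'

```text
time: 1.1
ee_pos: [0.358, -0.2266, 0.1916]
tool_rot: [-3.141, -0.0, 1.319]
contact_force: [-0.3, 0.3, -0.6]
grip_width: 1.003
grip_force: 0.0
```

Emit:
jog_arm --pt "0.34 0.89 0" --pt "0.34 0.89 0" --pt "0.34 0.89 0" --pt "0.34 0.89 0" --pt "0.34 0.89 0" --roll '[0.91,0.91,0.91,0.91,0.91]'

```text
time: 1.6
ee_pos: [0.426, -0.0487, 0.1916]
tool_rot: [-3.141, -0.0, 1.796]
contact_force: [0.8, -0.4, 0.1]
grip_width: 0.998
grip_force: 0.0
```

Emit:
jog_arm --pt "0 0 0" --pt "0 0 0" --roll '[0,0]'

```text
time: 1.8
ee_pos: [0.4256, -0.0497, 0.1916]
tool_rot: [-3.141, 0.0, 1.794]
contact_force: [-0.0, 0.1, 0.5]
grip_width: 1.002
grip_force: 0.0
```

```bash
python3 - <<'E'
from h import *
import station
print([n for n in dir(station) if not n.startswith('__')], globals().get('pinch_z'))
s=read_state();print(s['time'],s['ee_pos'],s['tool_rot'])
C=cam('wrist');im=shot('wrist','w0');print(C)
for X in [(.423,-.048,.026),(.3897,.0984,.01)]:print(w2px('wrist',X,C))
E
```

```text
['IKError', 'camera_info', 'close_job', 'pinch_z', 'read_state', 'snapshot'] 0.0187
1.8 [ 0.42562913 -0.04969811  0.19157196] [-3.14090847e+00  1.57476559e-04  1.79410376e+00]
(np.float64(339.63882439414147), 281.724002857831, 215.97432162532897, array([[ 9.74877721e-01,  2.22739221e-01, -8.17828981e-04],
       [ 2.16249630e-01, -9.45581602e-01,  2.43128630e-01],
       [ 5.33809575e-02, -2.37197540e-01, -9.69993712e-01]]), array([-0.4051912 , -0.16908635,  0.35558854]))
(np.float64(278.4326516216756), np.float64(191.8266286484725))
(np.float64(278.388468858791), np.float64(42.443124766394845))
```

View pics/w0.png

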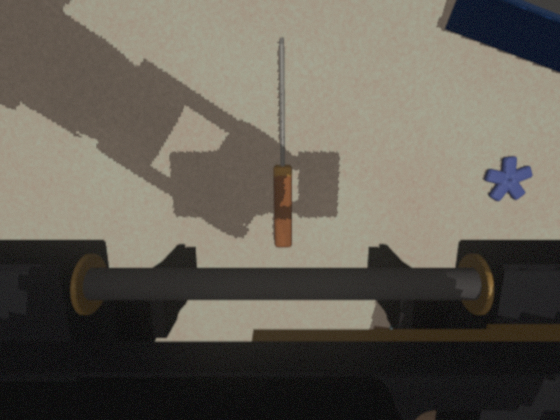

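The wrist view shows the pick straight ahead: hook at (281,41), handle front at (283,167) and handle rear at (284,246).

```bash
python3 - <<'E'
from h import *
C=cam('wrist')
f=px2w('wrist',283,168,.026,C);r=px2w('wrist',284,240,.026,C);t=px2w('wrist',281.5,41,.012,C)
print(f,r,t,np.linalg.norm(f-r))
d=(t-f)[:2];y=np.arctan2(d[1],d[0]);print(y,np.linalg.norm(d))
u=d/np.linalg.norm(d);print(f[:2]-.025*u,t[:2]-.15*u)
E
```

```text
[ 0.4220793  -0.02291743  0.026     ] [ 0.44084088 -0.10037756  0.026     ] [0.39279722 0.09918859 0.012     ] 0.07969985757857834
1.8061603475534445 0.12556799740545233
[ 0.42790922 -0.04722817] [ 0.42777677 -0.04667583]
```

Emit:
jog_arm --pt "0.06 0.07 -0.85" --pt "0 0 -0.85" --pt "0 0 -0.85" --pt "0 0 -0.85" --pt "0 0 -0.6" --roll '[0.05,0,0,0,0]'

```text
time: 2.35
ee_pos: [0.4274, -0.0491, 0.03]
tool_rot: [-3.14, -0.001, 1.794]
contact_force: [0.4, 0.0, -0.1]
grip_width: 0.999
grip_force: 0.0
```

Emit:
jog_arm --pt "0 0 -0.4" --pt "0 0 -0.28" --pt "0 0 0" --roll '[0,0,0]'

```text
time: 2.65
ee_pos: [0.4272, -0.0488, 0.0032]
tool_rot: [-3.139, -0.002, 1.794]
contact_force: [0.9, -0.2, 0.2]
grip_width: 1.0
grip_force: 0.0
```

Emit:
jog_arm --pt "0 0 0" --pt "0 0 0" --pt "0 0 0" --pt "0 0 0" --pt "0 0 0" --roll '[0,0,0,0,0]' --grip -1 --force 30

```text
time: 3.15
ee_pos: [0.4285, -0.0475, 0.005]
tool_rot: [3.141, 0.001, 1.798]
contact_force: [-0.3, 0.6, 0.0]
grip_width: 0.635
grip_force: 0.0
```

Emit:
jog_arm --pt "0 0 0" --pt "0 0 0" --pt "0 0 0" --pt "0 0 0" --roll '[0,0,0,0]'

```text
time: 3.55
ee_pos: [0.4282, -0.0474, 0.0045]
tool_rot: [-3.142, -0.0, 1.798]
contact_force: [-0.2, -0.9, -0.3]
grip_width: 0.261
grip_force: 0.0
```

Emit:
jog_arm --pt "0 0 0" --pt "0 0 0" --pt "0 0 0.1" --pt "0 0 0.4" --pt "0 0 0.8" --roll '[0,0,0,0,0]'

```text
time: 4.05
ee_pos: [0.4267, -0.047, 0.0559]
tool_rot: [-3.138, -0.003, 1.797]
contact_force: [0.4, 0.0, -0.4]
grip_width: 0.006
grip_force: 0.0
```

Emit:
jog_arm --pt "-0.02 -0.35 0.7" --pt "-0.04 -0.37 0" --pt "-0.04 -0.37 0" --pt "-0.04 -0.37 0" --pt "-0.04 -0.37 0" --roll '[-0.96,-0.96,-0.96,-0.96,-0.96]'

```text
time: 4.55
ee_pos: [0.4209, -0.1212, 0.085]
tool_rot: [3.141, 0.0, 1.291]
contact_force: [0.4, 0.1, 0.9]
grip_width: 0.001
grip_force: 0.0
```

Emit:
jog_arm --pt "-0.04 -0.37 0" --pt "-0.04 -0.37 0" --pt "-0.04 -0.37 0" --pt "-0.04 -0.37 0" --pt "-0.04 -0.37 0" --roll '[-0.96,-0.96,-0.96,-0.96,-0.96]'

```text
time: 5.05
ee_pos: [0.4127, -0.1952, 0.0848]
tool_rot: [-3.141, -0.0, 0.788]
contact_force: [-0.8, -0.7, -0.1]
grip_width: 0.009
grip_force: 0.0
```

Emit:
jog_arm --pt "-0.04 -0.37 0" --pt "-0.04 -0.37 0" --pt "-0.04 -0.37 0" --pt "-0.04 -0.37 0" --pt "-0.04 -0.37 0" --roll '[-0.96,-0.96,-0.96,-0.96,-0.96]'

```text
time: 5.55
ee_pos: [0.4047, -0.2691, 0.0847]
tool_rot: [-3.141, 0.0, 0.285]
contact_force: [-0.5, 0.3, -0.4]
grip_width: 0.006
grip_force: 0.0
```

Emit:
jog_arm --pt "-0.04 -0.37 0" --pt "0 0 0" --pt "0 0 0" --roll '[-0.96,0,0]'

```text
time: 5.85
ee_pos: [0.403, -0.283, 0.0846]
tool_rot: [-3.141, 0.0, 0.19]
contact_force: [-0.9, 0.3, -0.3]
grip_width: 0.006
grip_force: 0.0
```

```bash
python3 - <<'E'
from h import *
s=read_state();print(s['time'],s['ee_pos'],s['tool_rot'],s['grip_width'],s['grip_force'])
im=shot('wrist','w1')
E
```

```text
5.85 [ 0.4030382  -0.28297971  0.08457224] [-3.14066344e+00  3.25418922e-04  1.90320149e-01] 0.006350241378623289 0.0
```

View pics/w1.png

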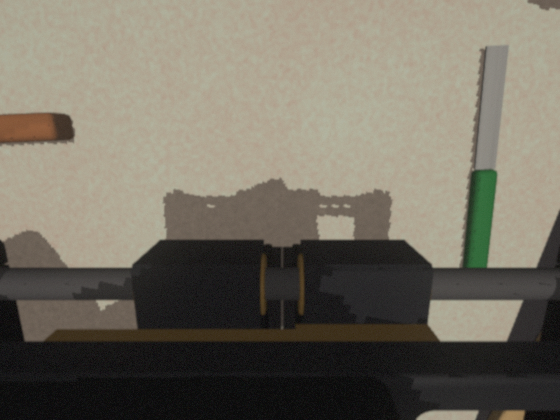

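The grasp missed: the fingers closed to zero and the pick is still on the table, its handle at (0–70,128). I'll check with the top camera.

```bash
python3 - <<'E'
from h import *
im=shot('top','top1')
cv2.imwrite('pics/c1.png',cv2.resize(im[200:300,200:360,::-1],None,fx=5,fy=5,interpolation=cv2.INTER_CUBIC))
print(px2w('wrist',72,128,.013))
E
```

```text
[ 0.44094322 -0.11332854  0.013     ]
```

View pics/c1.png

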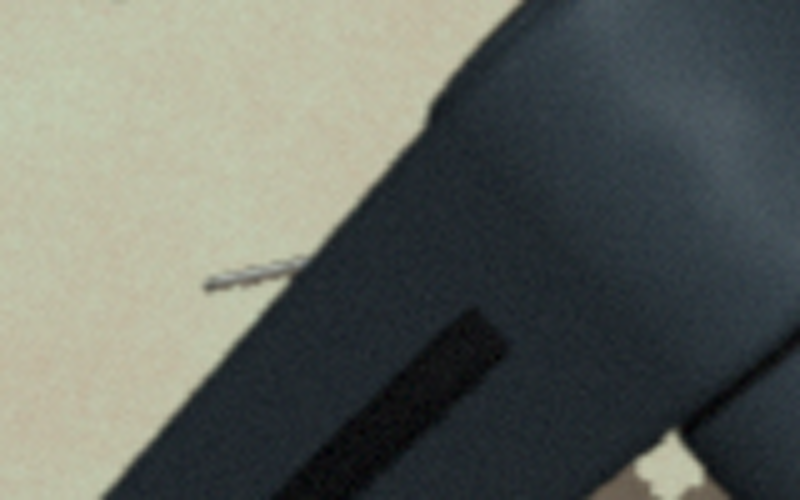

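The pick has not moved: tip at (241.5,256.5) and rear end at (0.441,-0.113), as before. I'll go back and grasp again, checking the width before lifting.

Emit:
jog_arm --pt "0.04 0.37 0" --pt "0.04 0.37 0" --pt "0.04 0.37 0" --pt "0.04 0.37 0" --pt "0.04 0.37 0" --roll '[0.96,0.96,0.96,0.96,0.96]' --grip 1

```text
time: 6.45
ee_pos: [0.4112, -0.2078, 0.0846]
tool_rot: [-3.141, 0.0, 0.698]
contact_force: [0.5, -0.2, 0.2]
grip_width: 0.373
grip_force: 0.0
```

Emit:
jog_arm --pt "0.04 0.37 0" --pt "0.04 0.37 0" --pt "0.04 0.37 0" --pt "0.04 0.37 0" --pt "0.04 0.37 0" --roll '[0.96,0.96,0.96,0.96,0.96]'

```text
time: 6.95
ee_pos: [0.419, -0.1339, 0.0846]
tool_rot: [-3.141, -0.0, 1.201]
contact_force: [1.3, -0.1, -0.1]
grip_width: 0.834
grip_force: 0.0
```

Emit:
jog_arm --pt "0.04 0.37 0" --pt "0.04 0.37 0" --pt "0.04 0.37 0" --pt "0.04 0.37 0" --pt "0.04 0.37 0" --roll '[0.96,0.96,0.96,0.96,0.96]'

```text
time: 7.45
ee_pos: [0.4269, -0.0599, 0.0846]
tool_rot: [-3.141, -0.0, 1.703]
contact_force: [0.7, -0.6, -0.2]
grip_width: 0.999
grip_force: 0.0
```

Emit:
jog_arm --pt "0.02 0.35 0" --pt "0 0 0" --roll '[0.96,0]'

```text
time: 7.65
ee_pos: [0.4271, -0.0453, 0.0846]
tool_rot: [-3.14, -0.001, 1.801]
contact_force: [0.0, 0.5, -1.1]
grip_width: 1.001
grip_force: 0.0
```

```bash
python3 - <<'E'
from h import *
s=read_state();print(s['time'],s['ee_pos'],s['tool_rot'],s['grip_width'])
C=cam('wrist');im=shot('wrist','w2')
for X in [(.428,-.047,.026),(.428,-.047,0),tuple(s['ee_pos'])]:print(w2px('wrist',X,C))
E
```

```text
7.65 [ 0.42711064 -0.04534064  0.08458062] [-3.14030836e+00 -1.11462224e-03  1.80143194e+00] 1.0008213811108235
(np.float64(280.5578811763333), np.float64(221.33160596166752))
(np.float64(280.703840110745), np.float64(213.41319299383275))
(np.float64(279.28866022740027), np.float64(243.45485076055877))
```

View pics/w2.png

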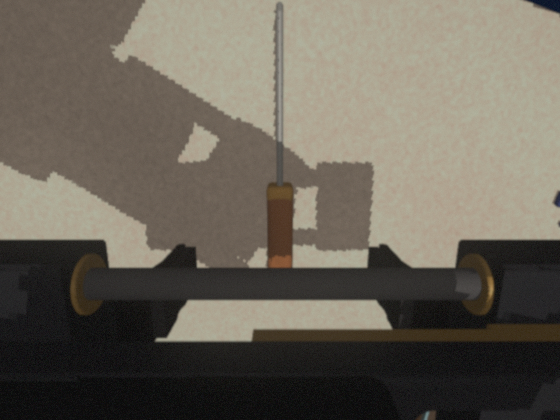

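The view shows the pick still centred between the open fingers, with the handle front at (280,185). I'll descend and watch the width as they close.

Emit:
jog_arm --pt "0 -0.02 -0.9" --pt "0 0 -0.8" --pt "0 0 -0.33" --pt "0 0 0" --roll '[0,0,0,0]'

```text
time: 8.1
ee_pos: [0.427, -0.0484, 0.0018]
tool_rot: [-3.138, -0.002, 1.796]
contact_force: [0.2, 0.2, 0.1]
grip_width: 0.999
grip_force: 0.0
```

Emit:
jog_arm --pt "0 0 0" --pt "0 0 0" --pt "0 0 0" --pt "0 0 0" --pt "0 0 0" --roll '[0,0,0,0,0]' --grip -1 --force 40

```text
time: 8.6
ee_pos: [0.4286, -0.0484, 0.0039]
tool_rot: [3.141, 0.001, 1.797]
contact_force: [-0.0, -0.3, -0.3]
grip_width: 0.63
grip_force: 0.0
```

Emit:
jog_arm --pt "0 0 0" --pt "0 0 0" --pt "0 0 0" --pt "0 0 0" --roll '[0,0,0,0]'

```text
time: 9.0
ee_pos: [0.4282, -0.0482, 0.0033]
tool_rot: [-3.141, -0.0, 1.798]
contact_force: [-0.1, 0.0, 0.6]
grip_width: 0.263
grip_force: 0.0
```

Emit:
jog_arm --pt "0 0 0" --pt "0 0 0" --roll '[0,0]'

```text
time: 9.2
ee_pos: [0.4282, -0.0483, 0.0033]
tool_rot: [-3.141, -0.0, 1.797]
contact_force: [-0.4, 0.4, 0.5]
grip_width: 0.078
grip_force: 0.0
```

Emit:
jog_arm --pt "0 0 0" --pt "0 0 0" --roll '[0,0]'

```text
time: 9.4
ee_pos: [0.4282, -0.0483, 0.0033]
tool_rot: [-3.142, -0.0, 1.797]
contact_force: [-0.9, 0.2, 0.4]
grip_width: 0.014
grip_force: 0.0
```

The fingers closed with no contact at all. I'll look from the scene and wrist cameras.

```bash
python3 - <<'E'
from h import *
s=read_state();print(s['ee_pos'])
C=cam('scene')
a=shot('scene','s3');b=shot('wrist','w3')
u,v=map(int,w2px('scene',s['ee_pos'],C));print(u,v,w2px('scene',(.428,-.047,.013),C))
c=a[v-75:v+75,u-65:u+65]
m=np.hstack([cv2.resize(c,(390,450)),cv2.resize(b,(400,300)).__class__(0) if 0 else cv2.copyMakeBorder(cv2.resize(b,(400,300)),0,150,0,0,cv2.BORDER_CONSTANT)])
cv2.imwrite('pics/m3.png',m[:,:,::-1]);print(u-65,v-75)
E
```

```text
[ 0.42821653 -0.04828081  0.00332504]
257 227 (np.float64(257.49156870341704), np.float64(224.98040532496913))
192 152
```

View pics/m3.png

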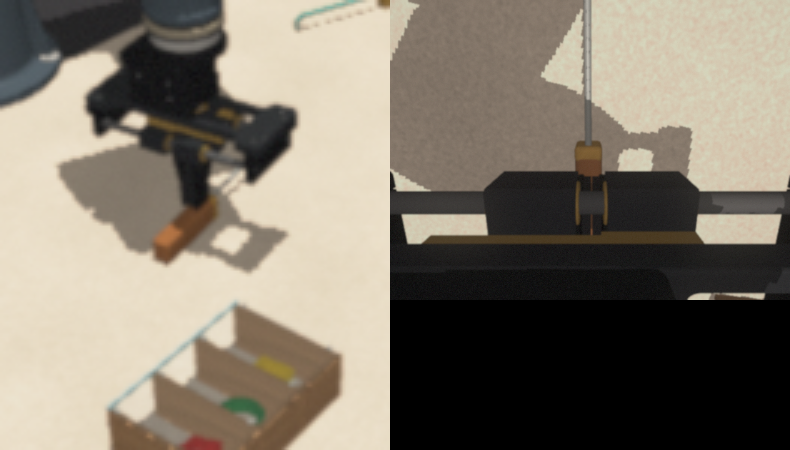

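The wrist inset shows the handle visible through the closed finger gap at (592,210). In the scene inset the fingertips rest near the handle's top at (195,205), not around it. The fingertips therefore sit about 20 mm higher than the reported z. I'll open and lower gently until contact.

Emit:
jog_arm --pt "0 0 0" --pt "0 0 0" --pt "0 0 0" --pt "0 0 0" --pt "0 0 0" --roll '[0,0,0,0,0]' --grip 0.3

```text
time: 10.0
ee_pos: [0.4282, -0.0483, 0.0033]
tool_rot: [-3.142, 0.0, 1.797]
contact_force: [-0.3, -0.0, -0.6]
grip_width: 0.373
grip_force: 0.0
```

Emit:
jog_arm --pt "0 0 0" --pt "0 0 0" --pt "0 0 0" --roll '[0,0,0]'

```text
time: 10.3
ee_pos: [0.4282, -0.0483, 0.0033]
tool_rot: [-3.142, -0.0, 1.797]
contact_force: [-0.8, -0.6, -0.3]
grip_width: 0.617
grip_force: 0.0
```

Emit:
jog_arm --pt "0 0 -0.05" --pt "0 0 -0.05" --pt "0 0 0" --roll '[0,0,0]'

```text
time: 10.6
ee_pos: [0.428, -0.0482, -0.0009]
tool_rot: [-3.141, -0.0, 1.797]
contact_force: [1.2, 0.4, 0.4]
grip_width: 0.648
grip_force: 0.0
```

Emit:
jog_arm --pt "0 0 -0.1" --pt "0 0 -0.1" --pt "0 0 0" --roll '[0,0,0]'

```text
time: 10.9
ee_pos: [0.4279, -0.0482, -0.0092]
tool_rot: [-3.141, -0.001, 1.797]
contact_force: [0.6, 0.9, 0.6]
grip_width: 0.648
grip_force: 0.0
```

Emit:
jog_arm --pt "0 0 -0.1" --pt "0 0 0" --roll '[0,0]'

```text
time: 11.1
ee_pos: [0.428, -0.0482, -0.0131]
tool_rot: [-3.141, -0.0, 1.797]
contact_force: [-1.1, 0.1, -0.9]
grip_width: 0.649
grip_force: 0.0
```

Emit:
jog_arm --pt "0 0 -0.07" --pt "0 0 0" --roll '[0,0]'

```text
time: 11.3
ee_pos: [0.4281, -0.0483, -0.0157]
tool_rot: [-3.141, -0.0, 1.797]
contact_force: [0.1, 0.2, -0.1]
grip_width: 0.652
grip_force: 0.0
```

Emit:
jog_arm --pt "0 0 -0.05" --pt "0 0 0" --roll '[0,0]'

```text
time: 11.5
ee_pos: [0.4281, -0.0483, -0.0176]
tool_rot: [-3.141, -0.0, 1.797]
contact_force: [0.2, 0.3, -0.1]
grip_width: 0.648
grip_force: 0.0
```

Emit:
jog_arm --pt "0 0 -0.04" --pt "0 0 0" --roll '[0,0]'

```text
time: 11.7
ee_pos: [0.4281, -0.0483, -0.0192]
tool_rot: [-3.141, -0.0, 1.797]
contact_force: [0.3, 0.2, 0.2]
grip_width: 0.65
grip_force: 0.0
```

Emit:
jog_arm --pt "0 0 -0.04" --pt "0 0 0" --roll '[0,0]'

```text
time: 11.9
ee_pos: [0.4282, -0.0483, -0.0208]
tool_rot: [-3.141, -0.0, 1.797]
contact_force: [0.4, -0.3, -0.1]
grip_width: 0.647
grip_force: 0.0
```

Emit:
jog_arm --pt "0 0 -0.03" --pt "0 0 0" --roll '[0,0]'

```text
time: 12.1
ee_pos: [0.4282, -0.0483, -0.022]
tool_rot: [-3.141, -0.0, 1.798]
contact_force: [-0.4, -0.1, 0.1]
grip_width: 0.651
grip_force: 0.0
```

Emit:
jog_arm --pt "0 0 -0.03" --pt "0 0 0" --roll '[0,0]'

```text
time: 12.3
ee_pos: [0.4282, -0.0483, -0.0232]
tool_rot: [-3.141, -0.0, 1.797]
contact_force: [-0.0, -0.8, 0.2]
grip_width: 0.647
grip_force: 0.0
```

Emit:
jog_arm --pt "0 0 -0.03" --pt "0 0 0" --roll '[0,0]'

```text
time: 12.5
ee_pos: [0.4282, -0.0483, -0.0244]
tool_rot: [-3.141, -0.0, 1.797]
contact_force: [0.1, 0.5, 1.0]
grip_width: 0.655
grip_force: 0.0
```

Emit:
jog_arm --pt "0 0 -0.03" --pt "0 0 0" --pt "0 0 0" --pt "0 0 0" --pt "0 0 0" --roll '[0,0,0,0,0]' --grip -1

```text
time: 13.0
ee_pos: [0.4283, -0.0483, -0.0254]
tool_rot: [3.142, 0.0, 1.797]
contact_force: [-0.8, 0.4, -0.1]
grip_width: 0.274
grip_force: 0.0
```

Emit:
jog_arm --pt "0 0 0" --pt "0 0 0" --pt "0 0 0" --roll '[0,0,0]'

```text
time: 13.3
ee_pos: [0.4281, -0.0482, -0.0254]
tool_rot: [-3.141, -0.0, 1.797]
contact_force: [-0.5, -0.5, 0.4]
grip_width: 0.219
grip_force: 40.0
```

The pick is now gripped at width 0.219 and 40 N, so ee z = -0.0254 means pick on the table. I'll lift it and swing it to the lane mouth.

Emit:
jog_arm --pt "0 0 0.2" --pt "0 0 0.5" --pt "0 0 0.7" --pt "0 -0.2 0.6" --pt "-0.04 -0.35 0" --roll '[0,0,0,-0.5,-0.96]'

```text
time: 13.8
ee_pos: [0.4284, -0.0706, 0.0575]
tool_rot: [3.136, 0.003, 1.643]
contact_force: [1.3, -0.6, -1.1]
grip_width: 0.228
grip_force: 40.0
```

Emit:
jog_arm --pt "-0.04 -0.37 0" --pt "-0.04 -0.37 0" --pt "-0.04 -0.37 0" --pt "-0.04 -0.37 0" --pt "-0.04 -0.37 0" --roll '[-0.96,-0.96,-0.96,-0.96,-0.96]'

```text
time: 14.3
ee_pos: [0.4185, -0.1448, 0.0551]
tool_rot: [3.141, 0.0, 1.138]
contact_force: [-0.6, -0.6, -1.4]
grip_width: 0.226
grip_force: 40.0
```

Emit:
jog_arm --pt "-0.04 -0.37 0" --pt "-0.04 -0.37 0" --pt "-0.04 -0.37 0" --pt "-0.04 -0.37 0" --pt "-0.04 -0.37 0" --roll '[-0.96,-0.96,-0.96,-0.96,-0.96]'

```text
time: 14.8
ee_pos: [0.4104, -0.2188, 0.055]
tool_rot: [3.141, -0.0, 0.635]
contact_force: [-0.1, 0.5, -0.6]
grip_width: 0.222
grip_force: 40.0
```

Emit:
jog_arm --pt "-0.04 -0.37 0" --pt "-0.04 -0.37 0" --pt "-0.04 -0.37 0" --pt "-0.04 -0.37 0" --pt "-0.04 -0.37 0" --roll '[-0.96,-0.96,-0.96,-0.96,-0.96]'

```text
time: 15.3
ee_pos: [0.4024, -0.2927, 0.055]
tool_rot: [3.142, -0.0, 0.132]
contact_force: [0.2, 0.3, -0.8]
grip_width: 0.231
grip_force: 40.0
```

Emit:
jog_arm --pt "0 -0.1 0" --pt "0 0 0" --pt "0 0 0" --roll '[-0.4,0,0]'

```text
time: 15.6
ee_pos: [0.4023, -0.2958, 0.0548]
tool_rot: [-3.141, 0.0, 0.096]
contact_force: [-0.7, -0.2, -0.4]
grip_width: 0.229
grip_force: 40.0
```

```bash
python3 - <<'E'
from h import *
s=read_state();print(s['time'],s['ee_pos'],s['tool_rot'],s['grip_width'],s['grip_force'])
np.save('cw4.npy',np.array(cam('wrist'),dtype=object),allow_pickle=True)
b=shot('wrist','w4');a=shot('scene','s4')
m=np.hstack([b[0:260,150:410],cv2.resize(a[180:310,200:330],(260,260))]); m=cv2.resize(m,None,fx=1.5,fy=1.5,interpolation=cv2.INTER_CUBIC)
cv2.imwrite('pics/m4.png',m[:,:,::-1])
C=cam('wrist')
for X in [(.582,-.280,0),(.650,-.272,.012)]:print(w2px('wrist',X,C))
E
```

```text
15.6 [ 0.40233071 -0.29582716  0.05475657] [-3.14107876e+00  2.48882387e-04  9.55056984e-02] 0.22895594069766836 39.98616814613342
(np.float64(284.46930221067953), np.float64(-53.920332992625106))
(np.float64(282.35797205524216), np.float64(-211.32922886135378))
```

View pics/m4.png

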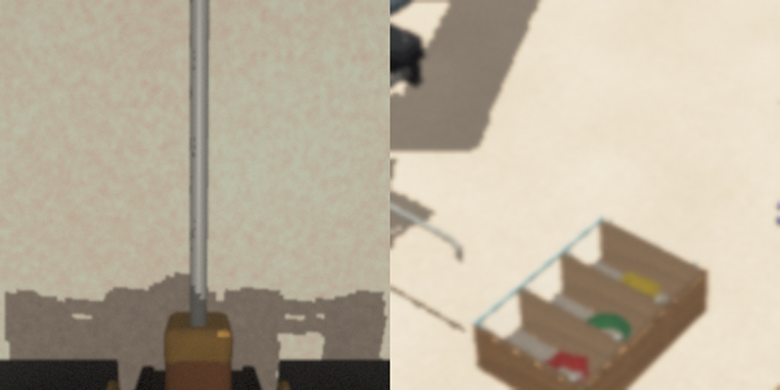

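The left half shows the shaft straight ahead at u≈283. The right half shows the hook in front of the red lane at scene pixel about (224,266). I'll check the tip and cutter positions numerically.

```bash
python3 - <<'E'
from h import *
print('tip scene pred',w2px('scene',(.5516,-.2815,.082)), 'z.05:',w2px('scene',(.5516,-.2815,.057)))
C=cam('top')
a=cv2.imread('pics/top0.png'); hsv=cv2.cvtColor(a,cv2.COLOR_BGR2HSV)
roi=np.zeros(a.shape[:2],bool);roi[135:200,372:405]=1
m=roi&((hsv[...,0]<6)|(hsv[...,0]>172))&(hsv[...,1]>120)&(hsv[...,2]>50)
v,u=np.nonzero(m);print(len(u),u.min(),u.max(),v.min(),v.max())
c=px2w('top',(u.min()+u.max())/2,(v.min()+v.max())/2,.012,C);print('red top',c)
for z in(.0,.015):print(w2px('top',(*c[:2],z),C))
# scene
C2=cam('scene');b=cv2.imread('pics/scene0.png');hs=cv2.cvtColor(b,cv2.COLOR_BGR2HSV)
roi=np.zeros(b.shape[:2],bool);roi[285:320,240:285]=1
m=roi&((hs[...,0]<5)|(hs[...,0]>172))&(hs[...,1]>130)&(hs[...,2]>60)
v,u=np.nonzero(m);print(len(u),u.min(),u.max(),v.min(),v.max(),px2w('scene',(u.min()+u.max())/2,(v.min()+v.max())/2,.0075,C2), w2px('scene',(c[0],c[1],.0075),C2))
# rack corners projected with model
yaw=.093;o=np.array([.577,-.2275])+.055*np.array([np.cos(yaw),np.sin(yaw)])
def rk(x,y): return o+[x*np.cos(yaw)-y*np.sin(yaw),x*np.sin(yaw)+y*np.cos(yaw)]
for p,z in(((-.055,.081),0),((-.055,-.081),0),((.055,.081),.05),((.055,-.081),.05)):
    w=rk(*p);U=w2px('top',(*w,z),C);print(w,((U[0]-165)*3.2,(U[1]-120)*3.2))
print('red lane y',(c[:2]-o)@[-np.sin(yaw),np.cos(yaw)],(c[:2]-o)@[np.cos(yaw),np.sin(yaw)])
E
```

```text
tip scene pred (np.float64(222.15147060675972), np.float64(266.2514152338998)) z.05: (np.float64(223.15130114981616), np.float64(274.08566115768923))
84 377 391 156 170
red top [ 0.65145371 -0.2708061   0.012     ]
(np.float64(383.16219214810997), np.float64(164.16718856443785))
(np.float64(384.2116191757096), np.float64(162.70518361537557))
48 253 265 298 304 [ 0.64255055 -0.25415749  0.0075    ] (np.float64(256.63724006231666), np.float64(306.768744428715))
[ 0.56947785 -0.14685003] (np.float64(549.8158603038322), np.float64(232.32718282909764))
[ 0.58452215 -0.30814997] (np.float64(743.0082979535772), np.float64(220.29255922162722))
[ 0.6790025  -0.13663477] (np.float64(545.1249409320341), np.float64(87.93639673156014))
[ 0.69404679 -0.29793471] (np.float64(742.5668598433291), np.float64(75.88471371582072))
red lane y -0.050033178984309354 0.015110300079189976
```

Emit:
jog_arm --pt "0 0 -0.6" --pt "0 0 -0.6" --pt "0 0 -0.33" --pt "0 0 0" --roll '[0,0,0,0]'

```text
time: 16.1
ee_pos: [0.4016, -0.2946, -0.0081]
tool_rot: [-3.138, 0.002, 0.096]
contact_force: [-0.3, -0.2, -0.9]
grip_width: 0.229
grip_force: 40.0
```

Emit:
jog_arm --pt "0.41 0.04 0" --pt "0.41 0.04 0" --pt "0.41 0.04 0" --pt "0.41 0.05 0" --roll '[0,0,0,0]'

```text
time: 16.5
ee_pos: [0.4692, -0.2894, -0.0056]
tool_rot: [3.141, -0.001, 0.095]
contact_force: [0.2, 0.3, -0.6]
grip_width: 0.226
grip_force: 40.0
```

Emit:
jog_arm --pt "0.41 0.05 0" --pt "0.41 0.04 0" --pt "0 0 0" --roll '[0,0,0]'

```text
time: 16.8
ee_pos: [0.5037, -0.2863, -0.0054]
tool_rot: [3.139, -0.003, 0.097]
contact_force: [-0.3, -0.1, -1.2]
grip_width: 0.228
grip_force: 40.0
```

```bash
python3 - <<'E'
from h import *
s=read_state();p=s['ee_pos'];y=s['tool_rot'][2];print(s['time'],p,y,s['contact_force'])
print('tip',p[0]+.15*np.cos(y),p[1]+.15*np.sin(y))
a=shot('scene','s5');b=shot('top','t5')
c=np.hstack([cv2.resize(a[270:330,220:300],(400,300),interpolation=cv2.INTER_CUBIC),cv2.resize(b[140:200,340:420],(400,300),interpolation=cv2.INTER_CUBIC)])
cv2.imwrite('pics/m5.png',c[:,:,::-1])
print(w2px('top',(p[0]+.15*np.cos(y),p[1]+.15*np.sin(y),.04)))
bb=b[:,:,::-1].copy();hsv=cv2.cvtColor(bb,cv2.COLOR_BGR2HSV)
roi=np.zeros(bb.shape[:2],bool);roi[135:200,372:405]=1
m=roi&((hsv[...,0]<6)|(hsv[...,0]>172))&(hsv[...,1]>120)&(hsv[...,2]>50)
v,u=np.nonzero(m);print(len(u),u.min() if len(u) else 0,u.max() if len(u) else 0,v.min() if len(u) else 0,v.max()if len(u) else 0)
E
```

```text
16.8 [ 0.50374637 -0.28631542 -0.00543748] 0.09708797799603608 [-0.262736   -0.10376108 -1.21989599]
tip 0.6530399741567547 -0.27177509338371425
(np.float64(386.37713446569785), np.float64(159.62491480342754))
0 0 0 0 0
```

Emit:
jog_arm --pt "-0.04 0 -0.2" --pt "0 0 0" --roll '[0,0]'

```text
time: 17.1
ee_pos: [0.4974, -0.2851, -0.0156]
tool_rot: [-3.139, 0.003, 0.094]
contact_force: [0.3, -0.3, -0.8]
grip_width: 0.225
grip_force: 40.0
```

Emit:
jog_arm --pt "0 0 -0.2" --pt "0 0 -0.05" --pt "0 0 0" --roll '[0,0,0]'

```text
time: 17.4
ee_pos: [0.4989, -0.2858, -0.0251]
tool_rot: [-3.141, 0.001, 0.094]
contact_force: [0.5, 0.1, 0.2]
grip_width: 0.227
grip_force: 40.0
```

Emit:
jog_arm --pt "-0.2 -0.02 0" --pt "-0.3 -0.03 0" --pt "-0.3 -0.03 0" --pt "0 0 0" --roll '[0,0,0,0]'

```text
time: 17.8
ee_pos: [0.4647, -0.2884, -0.0248]
tool_rot: [-3.139, 0.002, 0.093]
contact_force: [0.1, -0.8, -1.6]
grip_width: 0.227
grip_force: 40.0
```

```bash
cat >> h.py <<'E'
def red(im,box,cn,z=.0075):
    u0,u1,v0,v1=box;h=cv2.cvtColor(im,cv2.COLOR_RGB2HSV);r=np.zeros(h.shape[:2],bool);r[v0:v1,u0:u1]=1
    m=r&((h[...,0]<5)|(h[...,0]>172))&(h[...,1]>130)&(h[...,2]>60);v,u=np.nonzero(m)
    if len(u)==0: return 0
    return len(u),u.min(),u.max(),v.min(),v.max(),px2w(cn,(u.min()+u.max())/2,(v.min()+v.max())/2,z).round(3)
E
python3 - <<'E'
from h import *
s=read_state();p=s['ee_pos'];y=s['tool_rot'][2];print(s['time'],p,y,s['contact_force'])
print('tip',p[0]+.15*np.cos(y),p[1]+.15*np.sin(y))
for f in('scene0','s5'):print(red(cv2.imread(f'pics/{f}.png')[:,:,::-1].copy(),(190,285,255,320),'scene'))
print(red(shot('scene','s6'),(190,285,255,320),'scene'))
E
```

```text
17.8 [ 0.46473321 -0.28840286 -0.02480025] 0.09305748475273745 [ 0.07608928 -0.83131684 -1.57210123]
tip 0.614084201932328 -0.27446437466245754
(48, np.int64(253), np.int64(265), np.int64(298), np.int64(304), array([ 0.643, -0.254,  0.007]))
(35, np.int64(253), np.int64(265), np.int64(298), np.int64(304), array([ 0.643, -0.254,  0.007]))
(48, np.int64(247), np.int64(258), np.int64(294), np.int64(303), array([ 0.625, -0.259,  0.007]))
```

The cutter is moving with the hook, so I'll keep dragging.

Emit:
jog_arm --pt "-0.3 -0.03 0" --pt "-0.35 -0.03 0" --pt "-0.35 -0.03 0" --pt "-0.35 -0.03 0" --pt "-0.35 -0.03 0" --roll '[0,0,0,0,0]'

```text
time: 18.35
ee_pos: [0.3979, -0.295, -0.0246]
tool_rot: [-3.141, 0.0, 0.094]
contact_force: [0.8, 0.2, -0.4]
grip_width: 0.227
grip_force: 40.0
```

Emit:
jog_arm --pt "-0.35 -0.03 0" --pt "-0.05 0 0" --pt "0 0 0" --roll '[0,0,0]'

```text
time: 18.65
ee_pos: [0.3828, -0.2965, -0.0247]
tool_rot: [-3.141, 0.0, 0.093]
contact_force: [-1.0, -0.1, -0.8]
grip_width: 0.228
grip_force: 40.0
```

```bash
python3 - <<'E'
from h import *
s=read_state();p=s['ee_pos'];y=s['tool_rot'][2];print(s['time'],p,y,s['contact_force'])
print('tip',p[0]+.15*np.cos(y),p[1]+.15*np.sin(y))
print(red(shot('scene','s7'),(190,285,255,320),'scene'))
E
```

```text
18.65 [ 0.38283753 -0.29647196 -0.02465751] 0.09344968709547752 [-0.98929023 -0.08825855 -0.78482671]
tip 0.5321830409205848 -0.2824749023350754
(95, np.int64(217), np.int64(232), np.int64(280), np.int64(294), array([ 0.545, -0.278,  0.008]))
```

Emit:
jog_arm --pt "-0.19 0 0" --pt "0 0.2 0" --pt "0 0.35 0" --pt "0 0.35 0" --pt "0 0.35 0" --roll '[0,0,0,0,0]'

```text
time: 19.2
ee_pos: [0.3756, -0.2443, -0.0246]
tool_rot: [-3.141, 0.001, 0.095]
contact_force: [0.2, 0.4, 0.2]
grip_width: 0.224
grip_force: 40.0
```

Emit:
jog_arm --pt "0 0.35 0" --pt "0 0.35 0" --pt "0 0.35 0" --pt "0 0.35 0" --pt "0 0.35 0" --roll '[0,0,0,0,0]'

```text
time: 19.7
ee_pos: [0.3759, -0.1751, -0.0246]
tool_rot: [3.142, -0.0, 0.095]
contact_force: [-0.4, -0.7, -1.4]
grip_width: 0.228
grip_force: 40.0
```

Emit:
jog_arm --pt "0 0.35 0" --pt "0 0.35 0" --pt "0 0.35 0" --pt "0 0.2 0" --pt "0 0 0" --roll '[0,0,0,0,0]'

```text
time: 20.2
ee_pos: [0.3753, -0.1248, -0.0246]
tool_rot: [-3.141, 0.001, 0.097]
contact_force: [-0.4, -0.0, -0.7]
grip_width: 0.221
grip_force: 40.0
```

```bash
python3 - <<'E'
from h import *
s=read_state();p=s['ee_pos'];y=s['tool_rot'][2];print(s['time'],p,y,s['contact_force'])
print('tip',p[0]+.15*np.cos(y),p[1]+.15*np.sin(y))
print(red(shot('scene','s8'),(190,330,180,320),'scene'))
E
```

```text
20.2 [ 0.37530587 -0.1248072  -0.02462368] 0.09665770632436566 [-0.40912488 -0.03729965 -0.71140027]
tip 0.5246057131508014 -0.11033110525203321
(62, np.int64(257), np.int64(271), np.int64(248), np.int64(258), array([ 0.527, -0.12 ,  0.007]))
```

Emit:
jog_arm --pt "0.07 0.35 0" --pt "0.07 0.35 0" --pt "0.07 0.35 0" --pt "0.07 0.35 0" --pt "0.07 0.35 0" --roll '[-0.1,-0.1,-0.1,-0.1,-0.1]'

```text
time: 20.75
ee_pos: [0.3907, -0.0566, -0.0247]
tool_rot: [3.141, -0.001, 0.041]
contact_force: [0.2, -0.2, -0.3]
grip_width: 0.225
grip_force: 40.0
```

Emit:
jog_arm --pt "0.07 0.35 0" --pt "0.07 0.35 0" --pt "0 0.35 0" --pt "-0.07 0.35 0" --pt "-0.07 0.35 0" --roll '[-0.1,-0.1,-0.1,-0.1,-0.1]'

```text
time: 21.25
ee_pos: [0.3908, 0.0135, -0.0247]
tool_rot: [3.141, -0.002, -0.012]
contact_force: [0.4, 0.2, -1.2]
grip_width: 0.226
grip_force: 40.0
```

Emit:
jog_arm --pt "-0.07 0.35 0" --pt "-0.07 0.35 0" --pt "-0.07 0.35 0" --pt "-0.07 0.35 0" --pt "-0.07 0.35 0" --roll '[-0.1,-0.1,-0.1,-0.1,-0.1]'

```text
time: 21.75
ee_pos: [0.3768, 0.0837, -0.0247]
tool_rot: [3.142, -0.001, -0.064]
contact_force: [0.3, -1.9, -0.3]
grip_width: 0.222
grip_force: 40.0
```

Emit:
jog_arm --pt "-0.07 0.35 0" --pt "-0.07 0.35 0" --pt "-0.07 0.35 0" --pt "-0.07 0.35 0" --pt "0 0 0" --roll '[-0.1,-0.1,-0.1,0,0]'

```text
time: 22.25
ee_pos: [0.365, 0.1404, -0.0246]
tool_rot: [-3.141, -0.001, -0.092]
contact_force: [0.6, -0.2, -0.5]
grip_width: 0.224
grip_force: 40.0
```

```bash
python3 - <<'E'
from h import *
s=read_state();p=s['ee_pos'];y=s['tool_rot'][2];print(s['time'],p,y,s['contact_force'])
print('tip',p[0]+.15*np.cos(y),p[1]+.15*np.sin(y))
print(red(shot('scene','s9'),(220,345,150,300),'scene'),red(shot('top','t9'),(150,300,185,260),'top'))
E
```

```text
22.25 [ 0.36496485  0.14037316 -0.02462521] -0.09192146910208687 [ 0.56103151 -0.17722085 -0.52271964]
tip 0.5143315825734501 0.12660435003381865
(79, np.int64(311), np.int64(323), np.int64(210), np.int64(219), array([0.521, 0.116, 0.007])) (68, np.int64(231), np.int64(245), np.int64(199), np.int64(214), array([0.523, 0.114, 0.008]))
```

Emit:
jog_arm --pt "-0.25 0 0" --pt "-0.25 0.15 0" --pt "0 0.33 0" --pt "0 0.33 0" --pt "0 0.33 0" --roll '[0.04,0,0,0,0]'

```text
time: 22.85
ee_pos: [0.343, 0.1853, -0.0247]
tool_rot: [3.141, 0.002, -0.091]
contact_force: [-0.4, 0.2, -0.7]
grip_width: 0.228
grip_force: 40.0
```

Emit:
jog_arm --pt "0 0.33 0" --pt "0 0.33 0" --pt "0 0.33 0" --pt "0 0.33 0" --pt "0 0 0" --roll '[0,0,0,0,0]'

```text
time: 23.35
ee_pos: [0.3438, 0.2387, -0.0247]
tool_rot: [3.142, 0.0, -0.088]
contact_force: [-0.2, 0.7, -1.4]
grip_width: 0.226
grip_force: 40.0
```

Emit:
jog_arm --pt "0 -0.22 0" --pt "0 0 0" --roll '[0,0]'

```text
time: 23.55
ee_pos: [0.3432, 0.2277, -0.0247]
tool_rot: [3.14, 0.002, -0.091]
contact_force: [0.0, 0.5, -0.4]
grip_width: 0.226
grip_force: 40.0
```

```bash
python3 - <<'E'
from h import *
s=read_state();p=s['ee_pos'];y=s['tool_rot'][2];print(s['time'],p,y,s['contact_force'])
t=p[:2]+.15*np.array([np.cos(y),np.sin(y)])
im=shot('top','t10');r=red(im,(150,300,185,260),'top');print(r,red(shot('scene','s10'),(220,380,150,300),'scene'))
ya=-.085;R=np.array([[np.cos(ya),np.sin(ya)],[-np.sin(ya),np.cos(ya)]]);o=np.array([.628,.2045])
print('tip',t,'tip in box',R@(t-o),'red in box',R@(r[5][:2]-o))
cv2.imwrite('pics/c10.png',cv2.resize(im[115:235,160:280,::-1],(600,600),interpolation=cv2.INTER_CUBIC))
E
```

```text
23.55 [ 0.34320395  0.22770873 -0.02473756] -0.09102098749643428 [ 0.04189004  0.45887693 -0.38743966]
(71, np.int64(193), np.int64(208), np.int64(208), np.int64(221), array([0.498, 0.212, 0.008])) (43, np.int64(324), np.int64(332), np.int64(194), np.int64(202), array([0.489, 0.212, 0.007]))
tip [0.49258301 0.21407442] tip in box [-0.13574093 -0.00195673] red in box [-0.13016739 -0.00356378]
```

View pics/c10.png

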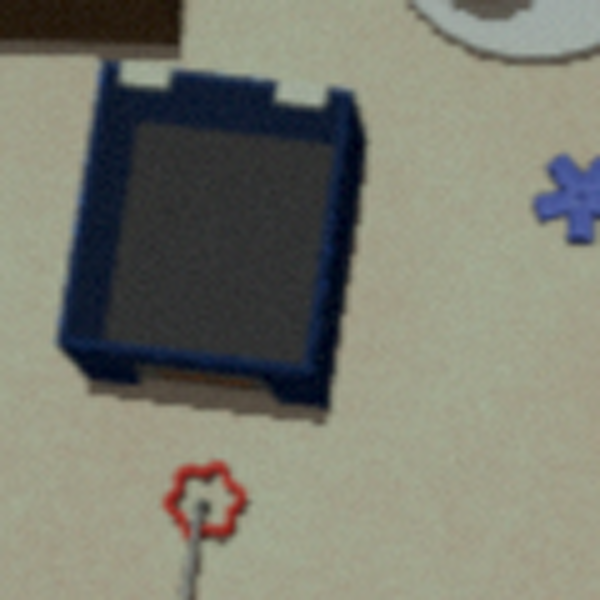

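The picture shows the hook tip at (203,507) inside the red cutter at (206,500), squarely in front of the doorway at (205,385). I'll push it in.

Emit:
jog_arm --pt "0.29 0 0" --pt "0.29 -0.02 0" --pt "0.29 -0.02 0" --pt "0.29 -0.02 0" --pt "0.29 -0.02 0" --roll '[0.03,0.03,0,0,0]'

```text
time: 24.15
ee_pos: [0.4041, 0.226, -0.0246]
tool_rot: [-3.141, -0.001, -0.084]
contact_force: [-1.0, -0.5, -0.2]
grip_width: 0.226
grip_force: 40.0
```

Emit:
jog_arm --pt "0.29 -0.02 0" --pt "0.29 -0.02 0" --pt "0.29 -0.02 0" --roll '[0,0,0]'

```text
time: 24.45
ee_pos: [0.4381, 0.2236, -0.0247]
tool_rot: [3.141, 0.001, -0.083]
contact_force: [-0.3, 0.7, 0.4]
grip_width: 0.231
grip_force: 40.0
```

Emit:
jog_arm --pt "0.29 -0.02 0" --pt "0.29 -0.02 0" --pt "0.29 -0.02 0" --pt "0.29 -0.02 0" --pt "0 0 0" --roll '[0,0,0,0,0]'

```text
time: 24.95
ee_pos: [0.4872, 0.2206, -0.0245]
tool_rot: [-3.14, -0.004, -0.084]
contact_force: [0.8, 0.9, -1.4]
grip_width: 0.227
grip_force: 40.0
```

```bash
python3 - <<'E'
from h import *
s=read_state();p=s['ee_pos'];y=s['tool_rot'][2];print(s['time'],p,y,s['contact_force'])
t=p[:2]+.15*np.array([np.cos(y),np.sin(y)])
r=red(shot('top','t11'),(150,300,115,260),'top');q=red(shot('scene','s11'),(320,405,170,240),'scene');print(r,q)
ya=-.085;R=np.array([[np.cos(ya),np.sin(ya)],[-np.sin(ya),np.cos(ya)]]);o=np.array([.628,.2045])
print('tip in box',R@(t-o),'red in box',R@(r[5][:2]-o) if r else 0)
E
```

```text
24.95 [ 0.487177    0.22061692 -0.02450284] -0.08413752489643112 [ 0.78381506  0.9045332  -1.42754277]
(67, np.int64(198), np.int64(213), np.int64(159), np.int64(171), array([0.633, 0.206, 0.008])) 0
tip in box [0.00831708 0.00423256] red in box [0.0048546  0.00191907]
```

The cutter is inside, near the box centre. I'll lift the hook over its rim and withdraw.

Emit:
jog_arm --pt "0 0 0.2" --pt "0 0 0.25" --pt "0 0 0.05" --pt "0 0 0" --roll '[0,0,0,0]'

```text
time: 25.45
ee_pos: [0.4838, 0.2207, -0.0037]
tool_rot: [-3.141, -0.001, -0.083]
contact_force: [-1.0, 0.6, -1.5]
grip_width: 0.225
grip_force: 40.0
```

Emit:
jog_arm --pt "-0.2 0.02 0" --pt "-0.3 0.02 0" --pt "-0.3 0.02 0" --pt "-0.3 0.02 0" --pt "-0.3 0.03 0" --roll '[0,0,0,0,0]'

```text
time: 25.95
ee_pos: [0.4257, 0.2248, -0.0048]
tool_rot: [3.141, 0.002, -0.083]
contact_force: [-0.3, -0.3, -0.6]
grip_width: 0.223
grip_force: 40.0
```

Emit:
jog_arm --pt "-0.3 0.02 0" --pt "-0.3 0.02 0" --pt "-0.3 0.03 0" --pt "-0.3 0.02 0" --pt "-0.3 0.02 0" --roll '[0,0,0,0,0]'

```text
time: 26.45
ee_pos: [0.3671, 0.2295, -0.0046]
tool_rot: [-3.141, -0.0, -0.083]
contact_force: [-0.1, -0.8, -0.7]
grip_width: 0.224
grip_force: 40.0
```

Emit:
jog_arm --pt "-0.3 0.02 0" --pt "-0.3 0.02 0" --pt "0 0 0" --roll '[0,0,0]'

```text
time: 26.75
ee_pos: [0.3407, 0.2305, -0.0047]
tool_rot: [3.14, 0.004, -0.082]
contact_force: [0.4, 0.4, -0.8]
grip_width: 0.225
grip_force: 40.0
```

```bash
python3 - <<'E'
from h import *
s=read_state();p=s['ee_pos'];y=s['tool_rot'][2];print(s['time'],p,y,s['contact_force'],s['grip_width'])
im=shot('top','t12')
r=red(im,(150,300,115,260),'top');print(r)
ya=-.085;R=np.array([[np.cos(ya),np.sin(ya)],[-np.sin(ya),np.cos(ya)]]);o=np.array([.628,.2045])
print('red in box',R@(r[5][:2]-o) if r else 0)
# flap: compare box region with earlier pictures (shut in t10, open in t11)
for n in('t10','t11'):
    k=cv2.imread(f'pics/{n}.png')[:,:,::-1].astype(int); d=np.abs(k-im).sum(2)
    rows=[int((d[v,172:235]>60).sum()) for v in range(125,203,3)];print(n,rows)
E
```

```text
26.75 [ 0.34073761  0.23049985 -0.00468035] -0.08223454514156936 [ 0.35289833  0.36734191 -0.80793047] 0.22540322656762896
(95, np.int64(198), np.int64(213), np.int64(159), np.int64(173), array([0.63 , 0.206, 0.008]))
red in box [0.00186543 0.00166438]
t10 [0, 0, 0, 0, 0, 0, 0, 0, 0, 0, 0, 0, 9, 5, 3, 4, 5, 0, 0, 0, 0, 0, 0, 0, 0, 0]
t11 [0, 0, 0, 0, 0, 0, 0, 0, 0, 0, 0, 0, 0, 0, 0, 0, 13, 19, 16, 15, 22, 15, 26, 34, 35, 48]
```

The flap area matches its shut appearance and the cutter is inside. Now I'll lay the pick down at about (0.38, 0.08).

Emit:
jog_arm --pt "0.1 -0.75 0.2" --pt "0.2 -0.75 0" --pt "0.2 -0.75 0" --pt "0.25 -0.75 0" --pt "0.25 -0.75 0" --roll '[0,0,0,0,0]'

```text
time: 27.3
ee_pos: [0.3854, 0.0794, 0.0033]
tool_rot: [3.142, -0.002, -0.083]
contact_force: [0.6, 0.9, -0.2]
grip_width: 0.223
grip_force: 40.0
```

Emit:
jog_arm --pt "0 0 -0.3" --pt "0 0 -0.2" --pt "0 0 -0.15" --pt "0 0 -0.05" --pt "0 0 0" --roll '[0,0,0,0,0]'

```text
time: 27.8
ee_pos: [0.3834, 0.0815, -0.025]
tool_rot: [-3.142, 0.001, -0.082]
contact_force: [0.5, -0.3, -0.3]
grip_width: 0.224
grip_force: 40.0
```

Emit:
jog_arm --pt "0 0 -0.01" --pt "0 0 0" --pt "0 0 0" --pt "0 0 0" --pt "0 0 0" --roll '[0,0,0,0,0]' --grip 0.3

```text
time: 28.3
ee_pos: [0.3839, 0.0809, -0.0249]
tool_rot: [-3.142, -0.0, -0.083]
contact_force: [-0.5, 0.5, 0.5]
grip_width: 0.587
grip_force: 0.0
```

Emit:
jog_arm --pt "0 0 0.2" --pt "0 0 0.6" --pt "0 0 0.8" --pt "0 0 0.8" --pt "0 0 0.8" --roll '[0,0,0,0,0]'

```text
time: 28.8
ee_pos: [0.3832, 0.0809, 0.1046]
tool_rot: [-3.142, 0.0, -0.083]
contact_force: [1.5, 0.3, 0.9]
grip_width: 0.654
grip_force: 0.0
```

Emit:
jog_arm --pt "0.2 -0.8 0" --pt "0.2 -0.8 0" --pt "0.2 -0.8 0" --pt "0.2 -0.8 0" --pt "0 0 0" --roll '[0,0,0,0,0]'

```text
time: 29.3
ee_pos: [0.4185, -0.0508, 0.1038]
tool_rot: [3.14, -0.005, -0.088]
contact_force: [-0.6, -0.2, -0.6]
grip_width: 0.649
grip_force: 0.0
```

```bash
python3 - <<'E'
from h import *
im=shot('top','t13');h=cv2.cvtColor(im,cv2.COLOR_RGB2HSV)
m=(h[...,0]>5)&(h[...,0]<16)&(h[...,1]>140)&(h[...,2]>60);m[:215]=0;m[300:]=0
v,u=np.nonzero(m[:,200:320]);u=u+200
print(len(u)); 
if len(u):print(px2w('top',u.mean(),v.mean(),.02),u.min(),u.max(),v.min(),v.max())
print(w2px('top',(.365,.083,.02)))
r=red(im,(170,240,115,200),'top');print(r)
a=cv2.imread('pics/top0.png')[:,:,::-1].astype(int)
for nm,(u0,u1,v0,v1) in dict(rack=(330,402,140,195),star=(262,290,142,168),box=(170,236,125,200)).items():
    print(nm,int((np.abs(a-im)[v0:v1,u0:u1].sum(2)>90).sum()))
s=read_state();print(s['time'],s['contact_force'],s['grip_width'],s['ee_pos'])
E
```

```text
8
[0.39950408 0.08520442 0.02      ] 246 248 252 254
(np.float64(247.1904050076091), np.float64(266.3010627781574))
(95, np.int64(198), np.int64(213), np.int64(159), np.int64(174), array([0.629, 0.206, 0.008]))
rack 119
star 0
box 14
29.35 [-1.506996  -0.7904931  0.1880567] 0.6470241187749035 [ 0.41652996 -0.0487233   0.10348925]
```

```bash
python3 - <<'E'
from h import *
for f in('top0','t10','t13'):
    h=cv2.cvtColor(cv2.imread(f'pics/{f}.png'),cv2.COLOR_BGR2HSV)[140:195,330:402]
    for lo,hi in((20,35),(45,90)):
        v,u=np.nonzero((h[...,0]>=lo)&(h[...,0]<=hi)&(h[...,1]>110)&(h[...,2]>40));print(f,len(u),u.mean().round(1) if len(u) else 0,v.mean().round(1)if len(u) else 0)
E
```

```text
top0 101 13.7 29.6
top0 27 34.6 23.9
t10 105 14.0 29.8
t10 24 34.9 23.7
t13 102 13.6 29.6
t13 25 35.2 24.0
```

Green and yellow have not moved, so I'm handing in.

```bash
python3 -c "
from station import *
print(close_job())"
```

```text
the job is handed in; nothing more can be done
None
```

I dragged the red cutter out with the hooked pick and pushed it into the wash box; in the top camera view the flap is shut behind it, the green and yellow cutters haven't moved and the pick is laid down clear of the rack and box. The job was handed in at about 29 s, and no verdict came back.

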